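Load the bench winder and hold its inspection flap at the pointer

TASK

Put the loose spool onto the upright spindle of the bench winder, wide flange down and fully home on the shoulder, and let go of it while the gear housing's flap is still shut. Then take the flap's bar with the gripper, swing the flap up until it is in line with the pointer on the quadrant beside it, and keep holding it there so that I can look at the gears: finish while still holding the flap, since it falls shut on its own. Leave the pointer, the can, the carton and the parts box as they are.

Things in the scene. Friction and masses are not known exactly. Their poses are not given: they have to be found in the camera images.
- spool_center (a point): Centre (half-way up, on the axis) of the loose grey plastic spool, 60 mm tall, about 0.1 kg; z its axis, up when the wide flange is down. Bottom flange 70 mm across, 8 thick; barrel 36 across; top flange 50 across, 13 thick (rim 17 to 30 mm above the centre); 18 mm bore right through. Starts standing on the bench, wide flange down, left or right of the winder
- spindle_seat (a point): Point on the spindle's axis at the top of its green shoulder, 45 mm above the bench; a spool fully home rests on it, its centre 30 mm above this point. Axes as the winder's. The upright steel spindle is 14 mm thick and ends 70 mm above this point, its last 10 mm tapering to 6 mm. The gear housing's wall is 100 mm to the right of the axis
- spindle_tip (a point): Top of the spindle, 70 mm above spindle_seat
- flap: Aluminium cover flap of the green gear housing, 134 mm long, 144 wide, 5 thick, about 0.35 kg. Origin on its level hinge axis at the housing's far edge, mid-width, 116 mm above the bench. y: hinge axis; -x: from hinge to free edge, level and towards the robot's side when shut. Opening lifts the free edge (turn about +y, 0 to 1.5 rad). Hinge nearly free: it falls shut when let go
- flap_bar (a point): Middle of the flap's round steel bar handle, 10 mm thick, 100 mm long along y, 200 mm from the hinge axis in the flap's plane (flap frame x -200 mm), with a 61 mm gap to the flap's free edge. Two 8 mm rods 45 mm either side of the middle carry it; nothing is within 80 mm below it when shut. Axes as the flap's
- pointer: Dark steel pointer marking the wanted angle: a needle 149 mm long at the quadrant on the flap's right, 90 mm right of the flap's middle. Origin on the flap's hinge line; its axes are those the flap has when in line with it (y along the hinge, -x from hinge to tip). Set 0.5 to 1.0 rad above level; stiff friction keeps it there
- pointer_tip (a point): Tip of the pointer, 149 mm from the hinge line (pointer frame: x -149 mm)
- winder: The fixed bench winder: wooden board 240 x 350 x 20 mm with a green casting, spindle at its left (+y) end, open-topped gear housing (130 x 140 mm, top 110 mm above the bench) under the flap at its right. Origin under the board's centre at bench height; x to the far side, y left, z up. Spindle at x -20, y +95 mm; hinge at x +80, y -75. Quadrant at y -158, up to 0.25 m high
- can_center (a point): Bystander: steel can with a lid, 72 mm across, 75 mm tall; centre. It stands on the other side of the winder from the spool
- carton_center (a point): Bystander: cardboard carton 80 x 110 x 55 mm to the left of the winder; centre
- partsbox_center (a point): Bystander: clear parts box with a blue lid, 91 x 126 x 52 mm, to the right of the winder; centre

How it is judged:
On the way:
1. the spool is fully home on the spindle, upright and let go, the flap still shut (horizontal distance between spool_center and spindle_seat below 0.005 m and z of spool_center in the frame of spindle_seat below 0.034 m and angle between spool_center's own z axis and vertical below 0.08 rad and contact force between the fingers and spool below 0.1 N and angle between flap's own z axis and vertical below 0.1 rad), for 0.2 s.
At the end, for the whole second after the job is handed in: The flap is still, within 0.08 rad of the pointer's direction, and carried by the gripper's fingers alone (over 0.3 N, no loose thing props it); the spool is fully home and not held: axis within 5 mm of the spindle's, underside within 4 mm of the shoulder, upright within 0.08 rad (angle between the x axis of flap and the x axis of pointer, either way round below 0.08 rad and angular speed of flap below 0.1 rad/s and contact force between the fingers and flap above 0.3 N and contact force between each of flap, the fingers and spool below 0.1 N and contact force between flap and can below 0.1 N and contact force between flap and carton below 0.1 N and contact force between flap and partsbox below 0.1 N and horizontal distance between spool_center and spindle_seat below 0.005 m and z of spool_center in the frame of spindle_seat below 0.034 m and angle between spool_center's own z axis and vertical below 0.08 rad); the arm keeps its last pose, push and grip.
It fails at once if the can is shifted by more than 15 mm (distance of can_center from where it was at the start of the episode above 0.015 m).
It fails at once if the carton is shifted by more than 15 mm (distance of carton_center from where it was at the start of the episode above 0.015 m).
It fails at once if the parts box is shifted by more than 15 mm (distance of partsbox_center from where it was at the start of the episode above 0.015 m).
It fails at once if the pointer is moved from its setting (distance of pointer_tip from where it was at the start of the episode above 0.006 m).
It also fails if it takes over 72 s, if anything falls off the work surface, if the arm or the gripper's body presses on something with over 40 N, if the wrist force passes 120 N, or if a joint passes its speed limit or range.

ROBOT

A 6-joint arm with a two-finger parallel gripper is mounted at the origin on the work surface. World frame = base frame: x ahead of the robot, y to its left, z up, the work surface at z = 0. Lengths are in m, angles in rad, forces in N, time in s.
With the tool pointing down it reaches from about 0.35 to 0.85 m from the base axis. Payload 8.1 kg.
Tool frame: the origin (TCP) lies midway between the tips of the shut fingers; the grasp point (between the pads) lies 19 mm behind it; z points along the fingers, y is the direction in which the jaws open and shut (so a half turn about z gives the same grasp; the last joint's range is limited). The gripper opens to 85 mm and grips with 20 to 120 N. Pads are 22 mm wide; open, the fingers measure 114 mm over their backs; the gripper's body (76 mm by 85 mm) begins 54 mm behind the grasp point. The pads swing forward as they close: fully open they stand 13 mm farther back than shut.
Start: joints at [1.156, 0.13, 1.488, -0, 1.523, -0.085], TCP at [0.194, 0.568, 0.231] pointing down, gripper open.
Joint ranges: [-2.96, 2.96], [-0.89, 2.26], [0.02, 2.5], [-1.34, 4.48], [0, 2.73], [-2.66, 2.66]. Speed limits (rad/s): [2.39, 2.39, 2.79, 3.14, 3.14, 3.14].

INTERFACE

Orientations are given as a rotation vector (axis times angle).
In Python, from workcell import * gives the robot as it stands.
- The arm moves only by the tool jog_arm, never from a script. Its argument "targets" is a list of rows, each a list of 2 entries, a list of its own where there are three numbers: the shift along the tool's x, y, z in m, then the turn, a rotation vector about the tool's x, y, z in rad. A call has 1 to 20 rows; each row shifts and turns the commanded pose from where the row before left it, along the tool's axes as they then stand; what a row does not reach is not made up. A row lasts 1/10 s, in which the tool goes at most 50 mm and 8.59 degrees, less where a joint would pass 70% of its speed; a pose out of reach is approached as far as the arm can. A call is refused whole if a number of a shift passes 0.05 or a number of a turn 0.15, either way. A call with a gripper value outside its range is refused whole. "grip" is the finger opening in m, from 0 to 0.0854, set as the call begins (left out, the last holds). The fingers move at their own pace and stop on an object; "force" is the grip in N (left out, the last holds). Time passes only in rows, so rows that do not move let the fingers close. It gives the time, the measured TCP pose, the force and the opening at its end, in the units of the state.
- get_state(): the state, without advancing time (a new reading comes with each control period).
- capture(name): name is "side" or "top"; returns a dict with "img" (400x640x3 uint8, red, green, blue), "z_map" (400x640 float32, m along the optical axis (not along the pixel's ray), 0 where there is no reading), "intrinsics" (3x3 intrinsics, pixels), "k1" (the pictures are not rectified: a ray, as slopes to the right and down, at radius r is drawn at 1 + k1 r^2 times it, then the intrinsics apply), "R" (3x3) and "t" (3): a world point X has camera coordinates R X + t. Camera axes: x right, y down, z forward; pixel columns grow to the right and rows downward; lengths in m; the calibration is good to about 2 mm. A picture is of the moment at which its call begins.
- job_done(): hands the job in, once; it reports no verdict.
Trained networks look in the newest picture that a camera, given by its name, has taken for a name from the list of things; names that differ only in an ending like _2 or _b are one class to them, and where a whole thing is asked for, a point or a joint stands for the part that bears it (a point fixed in the world has none). Each returns a list of dicts, best first, with "conf" (0 to 1); they miss things now and then, are a little off and sometimes report something else, mostly with a low value. They report only what shows in the picture. A call takes as long as a camera call.
- outline_of(camera, name): "mask" (400x640 bool, what is visible of it) and "location" ([row, column] in pixels, amid what is visible of it).
The state is a dict: "t": time; "qpos": joint angles; "qd": joint speeds; "joint_torque": joint torques, N m; "tool_pos": TCP position; "orientation": TCP orientation; "force": force on the tool from outside, world axes, zero at the start; "ft_torque": the same for the moment, N m; "gripper_width": opening from 0.0 (shut) to 1.0 (fully open).
Only numpy, scipy, OpenCV 4.12 (cv2) and the standard library are available. Lean on these libraries where they do the work, as an engineer would, in place of code of your own. Each camera call takes 0.05 s, during which the arm holds its last target.

## Working session

There is one attempt and no reset: what is moved stays moved. The work goes in short steps, Python scripts to look and compute and a tool call to move; the robot and the scene stay as the last step left them, time stands still between calls to the robot, and variables do not carry over. Pictures are saved under pics/ and viewed, and the job is handed in when it is done.

Besides the shell and the picture viewer there is one more tool, called after "Call:" in YAML: its name, and indented under it one key for each argument. jog_arm: Moves the arm, as the interface text tells. Its arguments: {"type":"object","properties":{"targets":{"type":"array"},"grip":{"type":"number"},"force":{"type":"number"}},"required":["targets"]}

```bash
mkdir -p pics; ls
python3 - <<'E'
from workcell import *
import cv2
print(get_state())
for n in ("side","top"):
    c=capture(n); cv2.imwrite(f"pics/{n}0.png",c["img"][:,:,::-1])
    print(n,c["intrinsics"],c["k1"],c["R"],c["t"])
    for o in ("spool_center","winder","flap","flap_bar","pointer","can_center","carton_center","partsbox_center"):
        r=outline_of(n,o); print(o,[(round(d["conf"],2),[int(v) for v in d["location"]],int(d["mask"].sum())) for d in r][:3])
print(get_state()["t"])
E
```

```text
pics
{'t': 0.0, 'qpos': array([ 1.15557717e+00,  1.31150887e-01,  1.48929159e+00,  7.91540377e-05,
        1.52302091e+00, -8.54017243e-02]), 'qd': array([ 0.0004347 ,  0.00066676,  0.00035097, -0.00103667, -0.00012201,
        0.00083823]), 'joint_torque': array([ 1.25915329e-03, -5.69421566e+01, -5.00538754e+01, -3.71384558e-04,
        1.50290842e-02,  9.82346705e-06]), 'tool_pos': array([0.19404829, 0.56716374, 0.23024383]), 'orientation': array([-5.15648152e-01, -3.09843685e+00,  2.81571862e-03]), 'force': array([-0.70004973, -0.13546231,  0.44875912]), 'ft_torque': array([-0.00576388,  0.00893718, -0.00229936]), 'gripper_width': 0.9947489599026337}
side [[375.87567362   0.         317.71135795]
 [  0.         375.87567362 200.09110198]
 [  0.           0.           1.        ]] -0.0032882002404342153 [[ 0.9962089  -0.08646026 -0.00961515]
 [-0.06545133 -0.67211918 -0.73754453]
 [ 0.05730576  0.73537775 -0.67523005]] [-0.5855439   0.11319654  0.88427302]
spool_center [(0.69, [136, 346], 1025), (0.67, [137, 266], 407), (0.42, [370, 395], 3451)]
winder [(0.7, [242, 336], 363)]
flap [(0.84, [222, 322], 3112), (0.28, [244, 336], 409)]
flap_bar [(0.6, [221, 325], 2800)]
pointer [(0.85, [248, 337], 427)]
can_center [(0.95, [378, 290], 1840)]
carton_center [(0.77, [135, 345], 1040)]
partsbox_center []
top [[363.7277745    0.         314.26202543]
 [  0.         363.7277745  201.19863943]
 [  0.           0.           1.        ]] -0.07146773824607303 [[-0.02504263 -0.99967215  0.0053344 ]
 [-0.99191603  0.02418361 -0.12457022]
 [ 0.12440037 -0.00841084 -0.99219645]] [0.00158225 0.57055195 0.94861787]
spool_center [(0.73, [247, 175], 572)]
winder [(0.83, [195, 319], 11440)]
flap [(0.66, [188, 350], 3002)]
flap_bar [(0.6, [187, 344], 3271)]
pointer [(0.54, [189, 390], 80)]
can_center [(0.62, [217, 447], 730)]
carton_center [(0.82, [160, 179], 1504)]
partsbox_center [(0.7, [157, 449], 1640)]
0.9
```

View pics/side0.png

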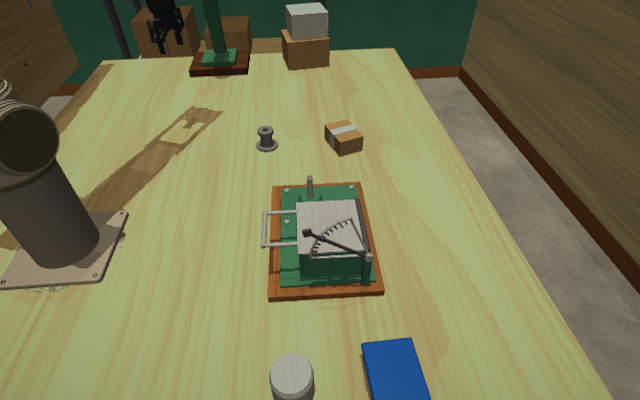

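View pics/top0.png

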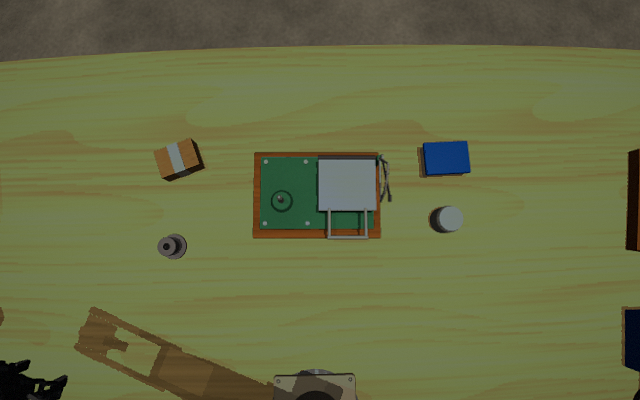

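```bash
cat > h.py <<'E'
from workcell import *
import numpy as np, cv2
from scipy.optimize import least_squares
def und(c,px):
    p=(np.atleast_2d(px)-[c["intrinsics"][0,2],c["intrinsics"][1,2]])/c["intrinsics"][0,0]
    q=p.copy()
    for _ in range(10): q=p/(1+c["k1"]*(q**2).sum(1,keepdims=True))
    return q
def cloud(c):
    h,w=c["z_map"].shape
    u,v=np.meshgrid(np.arange(w),np.arange(h))
    s=und(c,np.c_[u.ravel(),v.ravel()].astype(float)); z=c["z_map"].ravel()[:,None]
    P=(np.c_[s*z,z]-c["t"])@c["R"]; P[z[:,0]==0]=np.nan
    return P.reshape(h,w,3)
def ray_at_z(c,px,z):
    s=und(c,px); d=np.c_[s,np.ones(len(s))]@c["R"]; o=-c["R"].T@c["t"]
    return o+d*((z-o[2])/d[:,2])[:,None]
def proj(c,X):
    x=np.atleast_2d(X)@c["R"].T+c["t"]; s=x[:,:2]/x[:,2:]
    s=s*(1+c["k1"]*(s**2).sum(1,keepdims=True))
    return s*c["intrinsics"][0,0]+[c["intrinsics"][0,2],c["intrinsics"][1,2]]
def tri(obs):
    A=[];b=[]
    for c,px in obs:
        s=und(c,px)[0]; d=c["R"].T@np.r_[s,1]; d/=np.linalg.norm(d); o=-c["R"].T@c["t"]; M=np.eye(3)-np.outer(d,d)
        A.append(M); b.append(M@o)
    x,*_=np.linalg.lstsq(np.vstack(A),np.hstack(b),rcond=None)
    return x,[np.linalg.norm(Ai@x-bi) for Ai,bi in zip(A,b)]
E
python3 - <<'E'
from h import *
import pickle
C={n:capture(n) for n in("side","top")}
pickle.dump(C,open("c0.pkl","wb"))
for n,roi in (("side",(110,160,245,290)),("top",(225,265,150,195))):
    P=cloud(C[n])[roi[0]:roi[1],roi[2]:roi[3]].reshape(-1,3)
    print(n,"bench z",np.nanmedian(P[:,2]),"max",np.nanmax(P[:,2]))
    T=P[(P[:,2]>0.05)]
    print("top pts",len(T),T.mean(0),T.min(0),T.max(0))
    B=P[(P[:,2]>0.015)]; print(len(B),B.min(0),B.max(0))
for n,r in (("side",(100,290,160,420)),("top",(190,280,40,200))):
    im=C[n]["img"][r[0]:r[1],r[2]:r[3],::-1] if n=="side" else C[n]["img"][140:270,150:400,::-1]
    cv2.imwrite(f"pics/z_{n}.png",cv2.resize(im,None,fx=3,fy=3,interpolation=cv2.INTER_CUBIC))
# winder board pts and flap
P=cloud(C["top"])[140:250,240:400].reshape(-1,3)
z=P[:,2]; m=(z>0.108)&(z<0.13); print("flap",m.sum(),np.median(P[m],0))
print(np.histogram(z[~np.isnan(z)],bins=np.arange(-.01,.26,.01)))
E
```

```text
side bench z -0.00039352772978812204 max 0.062424507045437394
top pts 144 [0.45822299 0.37477226 0.05751144] [0.43459567 0.35052939 0.05008181] [0.48087411 0.4023079  0.06242451]
245 [0.4339015  0.35052939 0.01576987] [0.48287855 0.4023079  0.06242451]
top bench z 0.0013835399609221592 max 0.06514438994066196
top pts 266 [0.45792439 0.3790955  0.05974147] [0.43451949 0.35618534 0.05038266] [0.48192492 0.40557413 0.06514439]
321 [0.43451949 0.35618534 0.01550491] [0.48197527 0.40557413 0.06514439]
flap 3616 [ 0.59719954 -0.09693853  0.11915445]
(array([2660, 3683, 1025, 4990,  953,  286,   47,    6,   28,   29,    8,
         19, 2449, 1160,   15,   23,   18,   10,   23,   25,   30,   25,
         20,    4,    0,    0]), array([-0.01,  0.  ,  0.01,  0.02,  0.03,  0.04,  0.05,  0.06,  0.07,
        0.08,  0.09,  0.1 ,  0.11,  0.12,  0.13,  0.14,  0.15,  0.16,
        0.17,  0.18,  0.19,  0.2 ,  0.21,  0.22,  0.23,  0.24,  0.25]))
```

```bash
sleep 0; ls pics
```

```text
side0.png
top0.png
z_side.png
z_top.png
```

View pics/z_side.png

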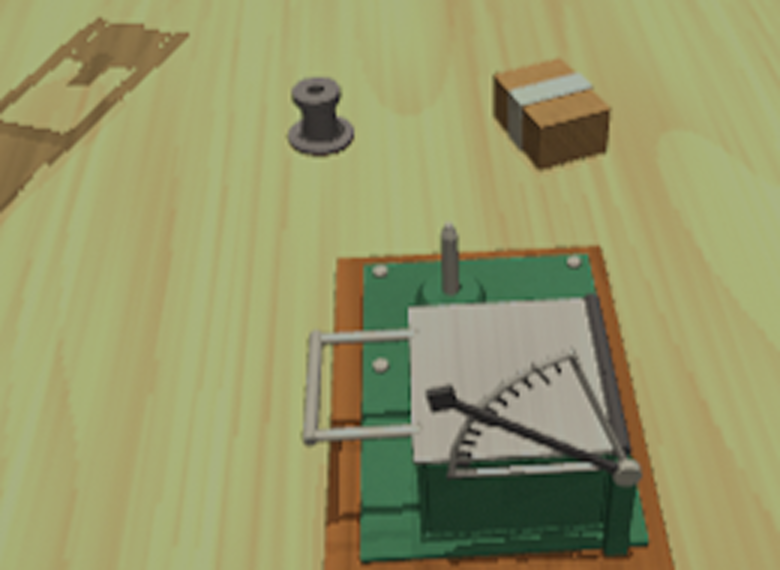

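View pics/z_top.png

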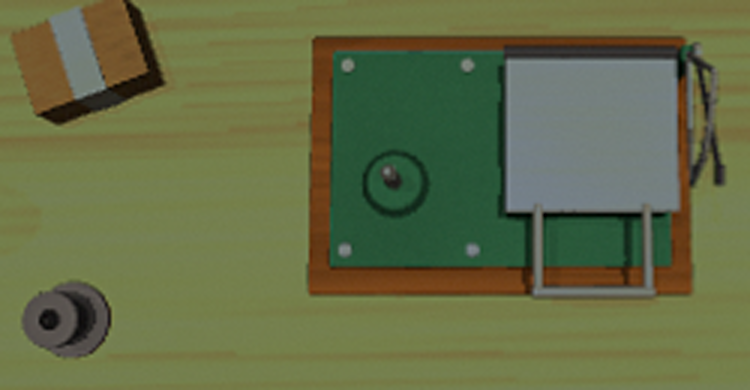

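```bash
cat > fit.py <<'E'
from h import *
import pickle
C=pickle.load(open("c0.pkl","rb"))
t=lambda u,v:np.array([150+(u+.5)/3-.5,140+(v+.5)/3-.5])
s=lambda u,v:np.array([160+(u+.5)/3-.5,100+(v+.5)/3-.5])
T=[((.12,.175,.02),t(313,37)),((-.12,.175,.02),t(308,294)),((-.12,-.175,.02),t(692,293)),((.12,-.175,.02),t(685,38)),((-.02,.095,.115),t(388,173)),((-.02,.095,.045),t(395,183)),
 ((-.12,-.02,.116),t(532,292)),((-.12,-.13,.116),t(656,292))]
S=[((-.12,.175,.02),s(338,258)),((.12,.175,.02),s(600,247)),((-.02,.095,.115),s(449,226)),((-.12,-.025,.116),s(315,337)),((-.12,-.125,.116),s(310,440))]
def w(p,X):
    c_,s_=np.cos(p[2]),np.sin(p[2]); X=np.atleast_2d(X)
    return np.c_[p[0]+c_*X[:,0]-s_*X[:,1],p[1]+s_*X[:,0]+c_*X[:,1],X[:,2]]
def res(p,L,c): return (proj(c,w(p,[a for a,_ in L]))-np.array([b for _,b in L]))
for nm,f in (("top",lambda p:res(p,T,C["top"]).ravel()),("side",lambda p:res(p,S,C["side"]).ravel()),("both",lambda p:np.r_[res(p,T,C["top"]).ravel(),res(p,S,C["side"]).ravel()])):
    r=least_squares(f,[.56,0,0],loss="soft_l1"); print(nm,r.x,"tip",w(r.x,(-.02,.095,.115))); print(f(r.x).reshape(-1,2).round(1).tolist())
print("tip tri",tri([(C["top"],t(388,173)),(C["side"],s(449,226))]))
print("spool top tri",tri([(C["top"],t(50,320)),(C["side"],s(316,91))]), ray_at_z(C["top"],t(50,320),.06),ray_at_z(C["side"],s(316,91),.06))
print("pins: ptr tri",tri([(C["top"],t(719,180)),(C["side"],s(441,399))]))
E
python3 fit.py
```

```text
top [ 0.59132306 -0.01905058 -0.02230132] tip [[0.57344648 0.07637179 0.115     ]]
[[-0.2, 0.1], [-0.1, 0.5], [0.4, 0.5], [0.5, -0.4], [-0.3, -0.4], [-0.2, -0.2], [-1.8, 0.1], [1.5, -0.1]]
side [ 0.59281887 -0.01960616 -0.02687178] tip [[0.5753786  0.07589691 0.115     ]]
[[-0.4, -0.2], [0.6, -0.5], [-0.0, -0.2], [0.3, -0.4], [-0.3, 1.1]]
both [ 0.59201637 -0.01917717 -0.02426074] tip [[0.5743268  0.07628004 0.115     ]]
[[-0.0, -0.3], [-0.1, 0.1], [0.4, 0.3], [0.6, -0.5], [-0.2, -0.8], [-0.2, -0.5], [-1.9, -0.2], [1.4, -0.3], [-0.9, -0.2], [0.1, -0.7], [-0.5, -0.3], [-0.1, -0.4], [-0.6, 1.1]]
tip tri (array([0.57394626, 0.07589155, 0.11404746]), [np.float64(0.0014950241543409126), np.float64(0.001495024154341158)])
spool top tri (array([0.4582966 , 0.38043084, 0.05716242]), [np.float64(0.0008947701453300318), np.float64(0.0008947701453304032)]) [[0.45738053 0.37916629 0.06      ]] [[0.45954911 0.37599587 0.06      ]]
pins: ptr tri (array([ 0.5523248 , -0.18223684,  0.19335902]), [np.float64(0.0023215510756429366), np.float64(0.0023215510756429184)])
```

Run:
```python
from h import *
from scipy.spatial.transform import Rotation as R
s=get_state(); M=R.from_rotvec(s["orientation"]).as_matrix(); print(M.round(4)); 
S=np.array([.4583,.378,.12]); print(s["t"],s["tool_pos"],M.T@(S-s["tool_pos"]))
import pickle
C=pickle.load(open("c0.pkl","rb"))
for n in C:
    P=cloud(C[n])
    # obstacles
    for px in ({"top":[(160,179),(157,449),(217,447)],"side":[(135,345),(378,290)]}[n]): print(n,px,P[px].round(3))
```

```text
[[-0.9461  0.3239 -0.    ]
 [ 0.3239  0.9461 -0.    ]
 [-0.     -0.     -1.    ]]
1.0 [0.19430936 0.56765713 0.23127733] [-0.31118878 -0.09391951  0.11128431]
side (135, 345) [0.7   0.332 0.054]
side (378, 290) [ 0.513 -0.378  0.078]
top (160, 179) [0.69  0.352 0.055]
top (157, 449) [ 0.68  -0.383  0.055]
top (217, 447) [ 0.515 -0.358  0.075]
```

Call:
jog_arm:
  targets:
    - [[0,0,0],[0,0,0.115]]
    - [[0,0,0],[0,0,0.115]]
    - [[0,0,0],[0,0,0.115]]
    - [[0,0,0],[0,0,0.115]]
    - [[0,0,0],[0,0,0.115]]
    - [[0,0,0],[0,0,0.115]]
    - [[0,0,0],[0,0,0.115]]
    - [[0,0,0],[0,0,0.115]]
    - [[0,0,0],[0,0,0.115]]
    - [[0,0,0],[0,0,0.115]]
    - [[0,0,0],[0,0,0.115]]
    - [[0,0,0],[0,0,0]]
  grip: 0.085

```text
t: 2.2
tool_pos: [0.1943, 0.5677, 0.2313]
orientation: [-2.25, -2.193, -0.0]
force: [0.2, -0.9, -0.5]
gripper_width: 0.993
```

```bash
cat > st.py <<'E'
import sys
from h import *
from scipy.spatial.transform import Rotation as R
s=get_state(); M=R.from_rotvec(s["orientation"]).as_matrix()
print("t",round(s["t"],2),"pos",s["tool_pos"].round(4),"F",s["force"].round(2),"T",s["ft_torque"].round(2),"w",round(s["gripper_width"]*.0854,4)); print(M.round(3).tolist(),"q",s["qpos"].round(2))
if len(sys.argv)>3: print("tool shift",(M.T@(np.array([float(v) for v in sys.argv[1:4]])-s["tool_pos"])).round(4))
E
python3 st.py .4583 .378 .13
```

```text
t 2.2 pos [0.1943 0.5677 0.2313] F [ 0.18 -0.95 -0.53] T [ 0.02 -0.04 -0.01] w 0.0848
[[0.026, 1.0, 0.0], [1.0, -0.026, 0.0], [0.0, 0.0, -1.0]] q [1.16 0.13 1.49 0.   1.52 1.18]
tool shift [-0.1828  0.2688  0.1013]
```

Call:
jog_arm:
  targets:
    - [[-0.0152,0.0224,0.0084],[0,0,0]]
    - [[-0.0152,0.0224,0.0084],[0,0,0]]
    - [[-0.0152,0.0224,0.0084],[0,0,0]]
    - [[-0.0152,0.0224,0.0084],[0,0,0]]
    - [[-0.0152,0.0224,0.0084],[0,0,0]]
    - [[-0.0152,0.0224,0.0084],[0,0,0]]
    - [[-0.0152,0.0224,0.0084],[0,0,0]]
    - [[-0.0152,0.0224,0.0084],[0,0,0]]
    - [[-0.0152,0.0224,0.0084],[0,0,0]]
    - [[-0.0152,0.0224,0.0084],[0,0,0]]
    - [[-0.0152,0.0224,0.0084],[0,0,0]]
    - [[-0.0156,0.0224,0.0089],[0,0,0]]
    - [[0,0,0],[0,0,0]]

```text
t: 3.5
tool_pos: [0.4603, 0.3759, 0.1285]
orientation: [2.247, 2.195, -0.003]
force: [-0.6, -0.0, -0.7]
gripper_width: 0.993
```

```bash
python3 st.py .4583 .378 .03
cat > pic.py <<'E'
import sys
from h import *
import pickle
n=sys.argv[1]; 
C={}
for k in ("side","top"):
    C[k]=capture(k)
pickle.dump(C,open(n+".pkl","wb"))
for k,a in zip(("side","top"),(sys.argv[2],sys.argv[3])):
    r=[int(v) for v in a.split(",")]
    im=C[k]["img"][r[0]:r[1],r[2]:r[3],::-1]; f=min(780/im.shape[1],580/im.shape[0])
    cv2.imwrite(f"pics/{n}_{k}.png",cv2.resize(im,None,fx=f,fy=f,interpolation=cv2.INTER_CUBIC)); print(k,f)
E
python3 pic.py a 40,180,180,380 140,280,100,300
```

```text
t 3.5 pos [0.4603 0.3759 0.1285] F [-0.61 -0.03 -0.71] T [0.   0.09 0.  ] w 0.0848
[[0.023, 1.0, -0.001], [1.0, -0.023, -0.002], [-0.002, -0.001, -1.0]] q [ 0.6   0.19  1.62 -0.    1.34  0.62]
tool shift [ 0.0022 -0.002   0.0985]
side 3.9
top 3.9
```

View pics/a_side.png

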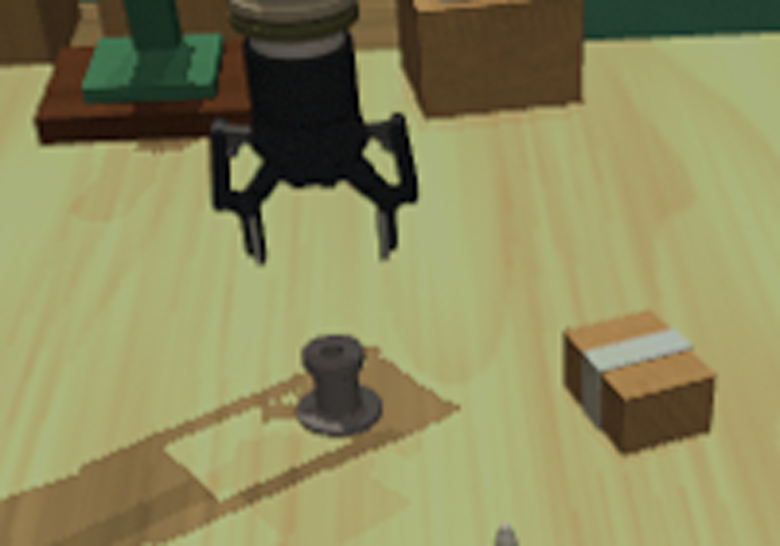

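View pics/a_top.png

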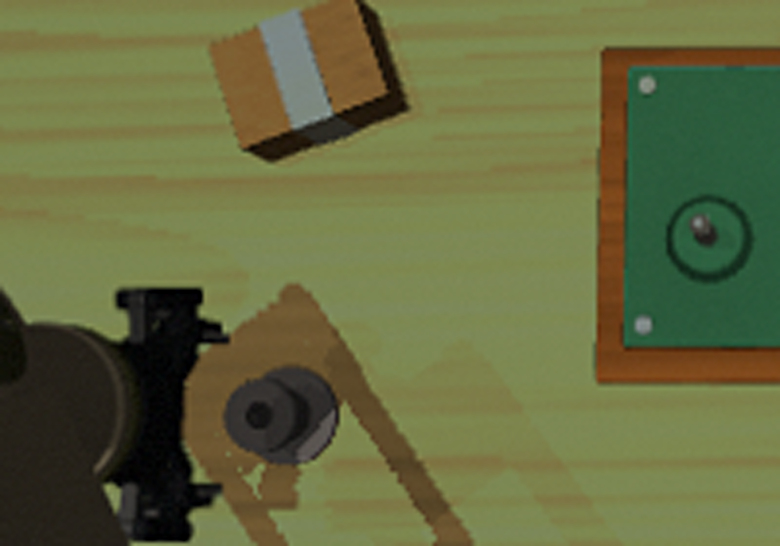

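Call:
jog_arm:
  targets:
    - [[0.001,-0.001,0.012],[0,0,0]]
    - [[0.001,-0.001,0.012],[0,0,0]]
    - [[0,0,0.012],[0,0,0]]
    - [[0,0,0.012],[0,0,0]]
    - [[0,0,0.012],[0,0,0]]
    - [[0,0,0.012],[0,0,0]]
    - [[0,0,0.012],[0,0,0]]
    - [[0,0,0.012],[0,0,0]]
    - [[0,0,0],[0,0,0]]
    - [[0,0,0],[0,0,0]]
    - [[0,0,0],[0,0,0]]

```text
t: 4.7
tool_pos: [0.4572, 0.3808, 0.0347]
orientation: [2.248, 2.194, 0.002]
force: [1.4, 0.1, -0.5]
gripper_width: 0.997
```

```bash
python3 st.py .4583 .378 .03;python3 pic.py b 100,170,230,330 200,280,130,240
```

```text
t 4.7 pos [0.4572 0.3808 0.0347] F [ 1.4   0.1  -0.51] T [-0.03 -0.01  0.05] w 0.0852
[[0.024, 1.0, 0.001], [1.0, -0.024, 0.001], [0.001, 0.001, -1.0]] q [0.61 0.29 1.68 0.   1.17 0.63]
tool shift [-0.0028  0.0011  0.0047]
side 7.8
top 7.090909090909091
```

View pics/b_side.png

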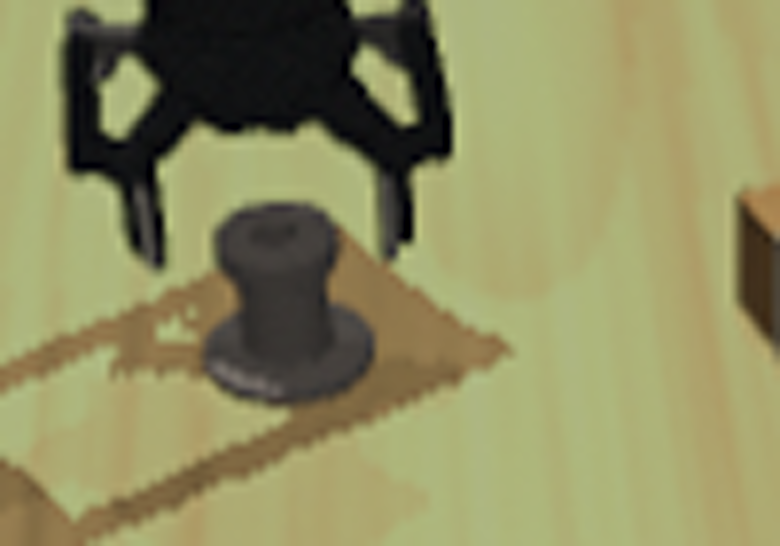

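View pics/b_top.png

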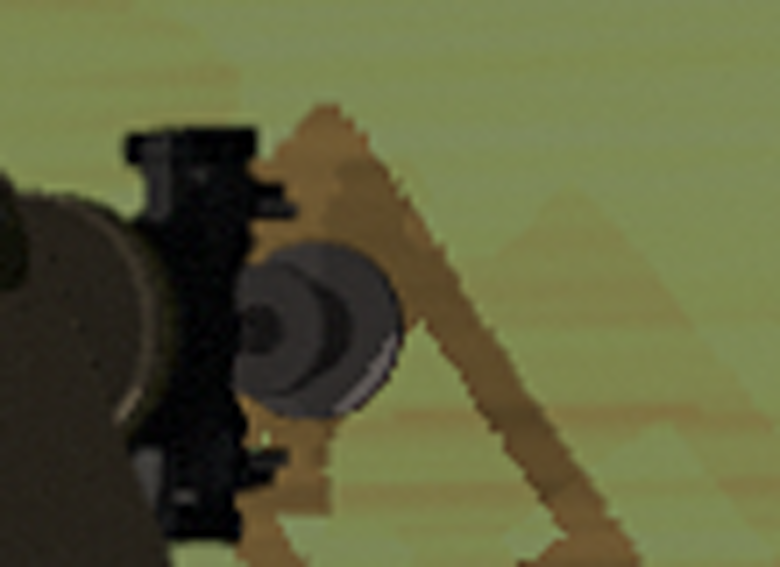

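```bash
python3 st.py .4583 .378 .03
python3 - <<'E'
from h import *
import pickle
C=pickle.load(open("b.pkl","rb"))
c=C["top"]
for p,z in (((170.2,228.9),.048),((168.8,265.3),.048),((130+262/7.09,200+325/7.09),.06)): print(ray_at_z(c,p,z).round(4))
c=C["side"]
for p,z in (((230+155/7.8,100+265/7.8),.048),((230+390/7.8,100+255/7.8),.048),((230+276/7.8,100+233/7.8),.06)): print(ray_at_z(c,p,z).round(4))
E
```

```text
t 4.8 pos [0.4573 0.3809 0.0349] F [-0.87 -0.15 -0.57] T [ 0.03 -0.02 -0.03] w 0.0851
[[0.024, 1.0, 0.001], [1.0, -0.024, 0.001], [0.001, 0.001, -1.0]] q [0.61 0.29 1.68 0.   1.17 0.63]
tool shift [-0.0029  0.0011  0.0049]
[[0.5037 0.3744 0.048 ]]
[[0.4074 0.3765 0.048 ]]
[[0.4586 0.3775 0.06  ]]
[[0.4121 0.3774 0.048 ]]
[[0.5043 0.3753 0.048 ]]
[[0.4607 0.3766 0.06  ]]
```

Call:
jog_arm:
  targets:
    - [[-0.0015,0.001,0.002],[0,0,0]]
    - [[-0.0015,0.001,0.003],[0,0,0]]
    - [[0,0,0],[0,0,0]]
    - [[0,0,0],[0,0,0]]

```text
t: 5.2
tool_pos: [0.4585, 0.3773, 0.0288]
orientation: [-2.248, -2.194, 0.001]
force: [0.1, -0.4, -0.4]
gripper_width: 0.997
```

Call:
jog_arm:
  targets:
    - [[0,0,0],[0,0,0]]
    - [[0,0,0],[0,0,0]]
    - [[0,0,0],[0,0,0]]
    - [[0,0,0],[0,0,0]]
    - [[0,0,0],[0,0,0]]
    - [[0,0,0],[0,0,0]]
    - [[0,0,0],[0,0,0]]
    - [[0,0,0],[0,0,0]]
  grip: 0.03
  force: 40

```text
t: 6.0
tool_pos: [0.4588, 0.3777, 0.0294]
orientation: [2.248, 2.195, 0.001]
force: [-0.5, -1.3, 5.1]
gripper_width: 0.575
```

```bash
python3 st.py .4583 .378 .03;python3 pic.py c 100,170,230,330 200,280,130,240
```

```text
t 6.0 pos [0.4588 0.3777 0.0294] F [-0.52 -1.28  5.1 ] T [-0.12  0.26  0.01] w 0.0491
[[0.024, 1.0, 0.0], [1.0, -0.024, 0.0], [0.0, 0.0, -1.0]] q [0.6  0.3  1.68 0.   1.16 0.63]
tool shift [ 0.0003 -0.0005 -0.0006]
side 7.8
top 7.090909090909091
```

View pics/c_side.png

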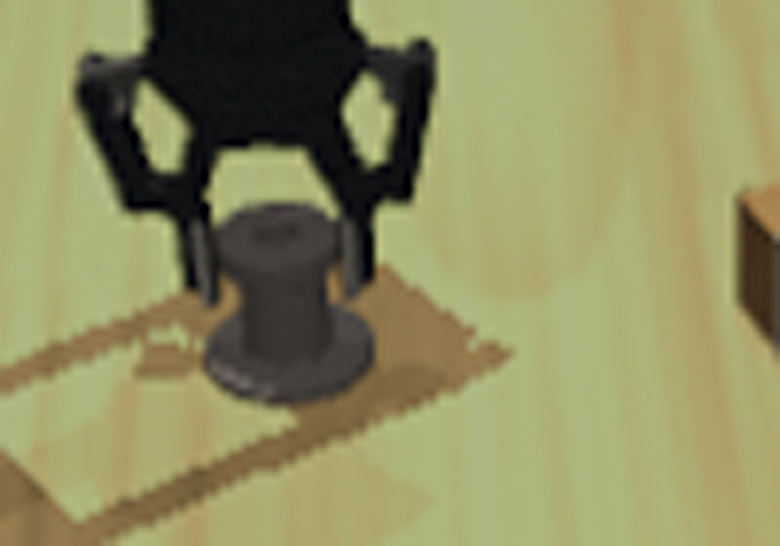

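View pics/c_top.png

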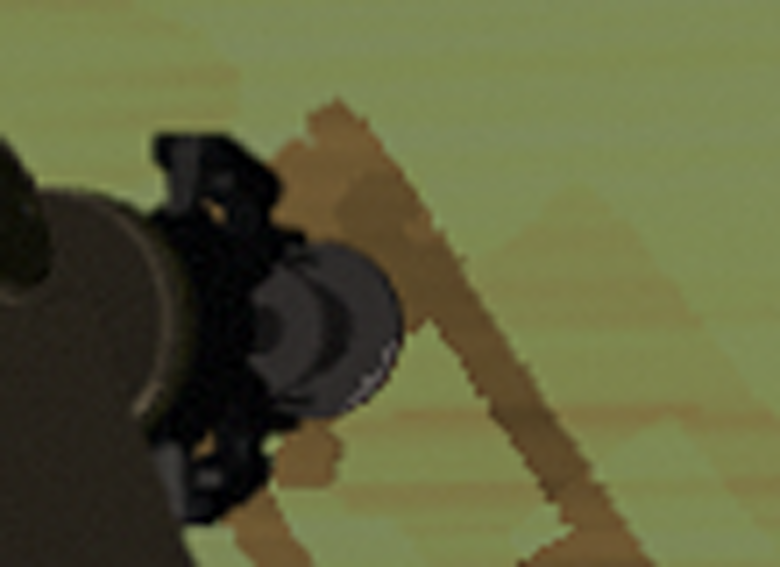

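Call:
jog_arm:
  targets:
    - [[0,0,-0.005],[0,0,0]]
    - [[0,0,-0.015],[0,0,0]]
    - [[0,0,-0.02],[0,0,0]]
    - [[0,0,-0.02],[0,0,0]]
    - [[0,0,-0.02],[0,0,0]]
    - [[0,0,-0.02],[0,0,0]]
    - [[0,0,-0.02],[0,0,0]]
    - [[0,0,-0.02],[0,0,0]]
    - [[0,0,0],[0,0,0]]
    - [[0,0,0],[0,0,0]]
    - [[0,0,0],[0,0,0]]

```text
t: 7.2
tool_pos: [0.4579, 0.377, 0.1677]
orientation: [-2.248, -2.194, 0.003]
force: [0.1, 0.7, -1.7]
gripper_width: 0.571
```

```bash
python3 st.py .5748 .0755 .17
```

```text
t 7.2 pos [0.4579 0.377  0.1677] F [ 0.13  0.71 -1.66] T [0.01 0.05 0.05] w 0.0488
[[0.024, 1.0, -0.002], [1.0, -0.024, -0.001], [-0.001, -0.002, -1.0]] q [ 0.6   0.15  1.58 -0.    1.41  0.63]
tool shift [-0.2986  0.1241 -0.0022]
```

Call:
jog_arm:
  targets:
    - [[-0.01,0.004,0],[0,0,0]]
    - [[-0.02,0.008,0],[0,0,0]]
    - [[-0.02,0.008,0],[0,0,0]]
    - [[-0.02,0.008,0],[0,0,0]]
    - [[-0.02,0.008,0],[0,0,0]]
    - [[-0.02,0.008,0],[0,0,0]]
    - [[-0.02,0.008,0],[0,0,0]]
    - [[-0.02,0.008,0],[0,0,0]]
    - [[-0.02,0.008,0],[0,0,0]]
    - [[-0.02,0.008,0],[0,0,0]]
    - [[-0.02,0.008,0],[0,0,0]]
    - [[-0.02,0.008,0],[0,0,0]]
    - [[-0.02,0.008,0],[0,0,0]]
    - [[-0.02,0.009,0],[0,0,0]]
    - [[-0.02,0.009,0],[0,0,0]]
    - [[-0.009,0.005,-0.002],[0,0,0]]
    - [[0,0,0],[0,0,0]]
    - [[0,0,0],[0,0,0]]
    - [[0,0,0],[0,0,0]]
    - [[0,0,0],[0,0,0]]

```text
t: 9.2
tool_pos: [0.574, 0.0765, 0.1709]
orientation: [-2.246, -2.196, 0.0]
force: [0.5, 1.2, -0.8]
gripper_width: 0.579
```

```bash
python3 st.py .5748 .0755 .17;python3 pic.py d 100,220,240,400 140,250,230,380
```

```text
t 9.2 pos [0.574  0.0765 0.1709] F [ 0.48  1.2  -0.76] T [ 0.04 -0.02  0.02] w 0.0494
[[0.023, 1.0, -0.0], [1.0, -0.023, 0.0], [0.0, -0.0, -1.0]] q [0.04 0.11 1.62 0.   1.41 0.07]
tool shift [-0.001   0.0008  0.0009]
side 4.833333333333333
top 5.2
```

View pics/d_side.png

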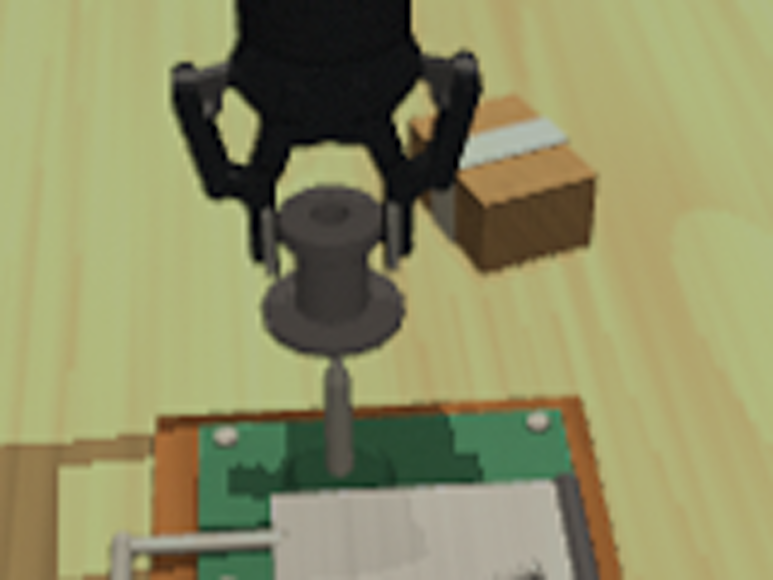

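View pics/d_top.png

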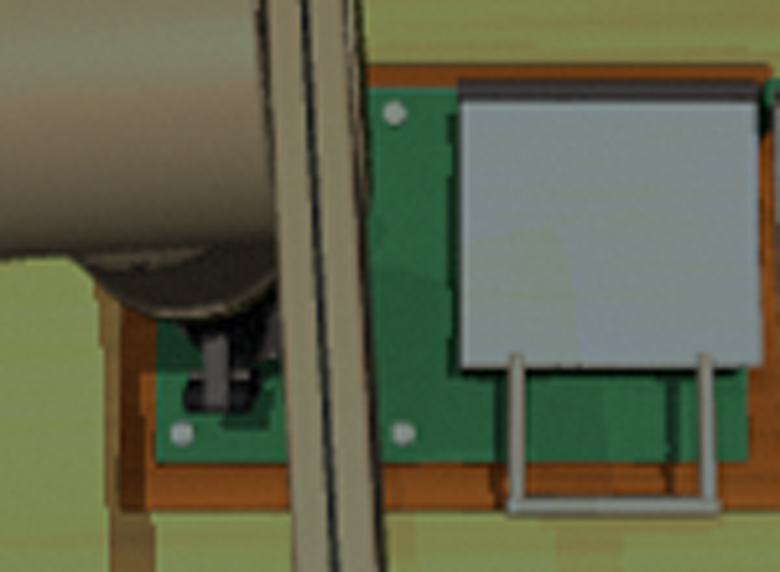

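Run:
```python
from h import *
import pickle
C=pickle.load(open("d.pkl","rb"));c=C["side"]
f=29/6
P=lambda u,v:np.array([240+(u+.5)/f-.5,100+(v+.5)/f-.5])
a=np.linspace(0,2*np.pi,200)
def circ(x,y,z,r): return proj(c,np.c_[x+r*np.cos(a),y+r*np.sin(a),0*a+z])
def ext(x,y,z0):
    b=circ(x,y,z0,.035); b2=circ(x,y,z0+.008,.035); t=circ(x,y,z0+.06,.025)
    return np.array([min(b[:,0].min(),b2[:,0].min()),max(b[:,0].max(),b2[:,0].max()),b[:,1].max(),t[:,1].min()])
o=np.array([P(261,0)[0],P(406,0)[0],P(0,357)[1],P(0,185)[1]])
for z0 in (.1415,.139,.144):
    r=least_squares(lambda p:ext(p[0],p[1],z0)-o,[.57,.076]); print(z0,r.x,r.fun.round(2))
r=least_squares(lambda p:ext(*p)-o,[.57,.076,.14]); print(r.x,r.fun.round(2))
print("tip side",ray_at_z(c,P(338,358),.115), "bore top",ray_at_z(c,P(331,212),.2015))
# spindle: fit whole axis
tip=P(338,358); base=P(341,470)
for q in ((.5754,.0759),(.5743,.0763)): print(q,proj(c,[[*q,.115],[*q,.05]]),tip,base)
```

```text
0.1415 [0.57489301 0.08019892] [-0.04  0.04  0.66 -0.75]
0.139 [0.57506463 0.08363607] [ 0.04 -0.04  0.58 -0.65]
0.144 [0.57472141 0.07676213] [-0.11  0.11  0.74 -0.85]
[0.57575609 0.09748346 0.12893071] [ 0.32 -0.32  0.26 -0.26]
tip side [[0.57621033 0.08007497 0.115     ]] bore top [[0.57503398 0.07951925 0.2015    ]]
(0.5754, 0.0759) [[309.31867203 174.78060622]
 [309.96081063 195.14697467]] [309.53448276 173.67241379] [310.15517241 196.84482759]
(0.5743, 0.0763) [[308.84644501 174.70453296]
 [309.51047817 195.06943827]] [309.53448276 173.67241379] [310.15517241 196.84482759]
```

Call:
jog_arm:
  targets:
    - [[-0.001,0.001,0.005],[0,0,0]]
    - [[0,0,0.008],[0,0,0]]
    - [[0,0,0.008],[0,0,0]]
    - [[0,0,0.008],[0,0,0]]
    - [[0,0,0.006],[0,0,0]]
    - [[0,0,0.005],[0,0,0]]
    - [[0,0,0.005],[0,0,0]]
    - [[0,0,0.005],[0,0,0]]
    - [[0,0,0],[0,0,0]]
    - [[0,0,0],[0,0,0]]
    - [[0,0,0],[0,0,0]]

```text
t: 10.4
tool_pos: [0.5756, 0.0746, 0.1214]
orientation: [2.248, 2.194, 0.001]
force: [-0.2, 0.3, -0.7]
gripper_width: 0.574
```

```bash
python3 st.py;python3 pic.py e 100,220,240,400 140,250,230,380
```

```text
t 10.4 pos [0.5756 0.0746 0.1214] F [-0.21  0.25 -0.73] T [0.02 0.02 0.01] w 0.049
[[0.024, 1.0, 0.001], [1.0, -0.024, 0.0], [0.0, 0.001, -1.0]] q [0.04 0.16 1.67 0.   1.32 0.06]
side 4.833333333333333
top 5.2
```

View pics/e_side.png

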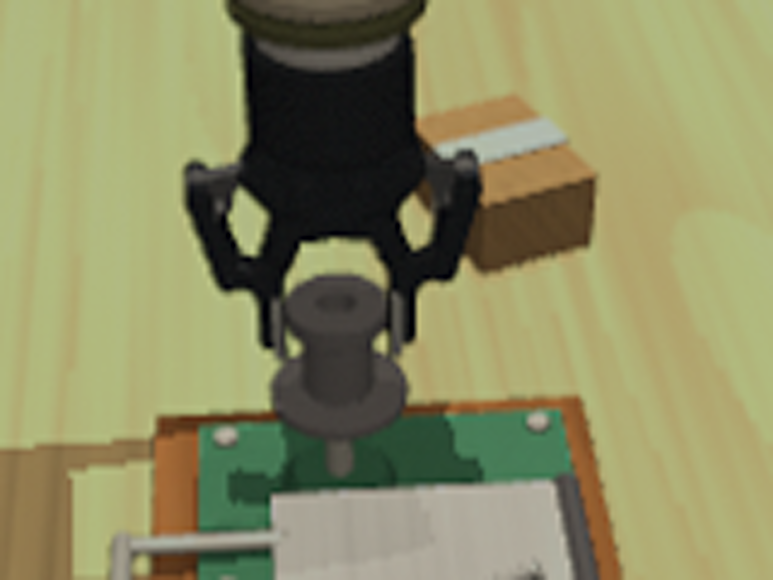

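Call:
jog_arm:
  targets:
    - [[0,0,0.004],[0,0,0]]
    - [[0,0,0.006],[0,0,0]]
    - [[0,0,0.006],[0,0,0]]
    - [[0,0,0.006],[0,0,0]]
    - [[0,0,0.006],[0,0,0]]
    - [[0,0,0.005],[0,0,0]]
    - [[0,0,0.005],[0,0,0]]
    - [[0,0,0.005],[0,0,0]]
    - [[0,0,0],[0,0,0]]
    - [[0,0,0],[0,0,0]]
    - [[0,0,0],[0,0,0]]

```text
t: 11.6
tool_pos: [0.5756, 0.0746, 0.0784]
orientation: [2.248, 2.194, 0.001]
force: [-0.3, 0.2, -0.3]
gripper_width: 0.577
```

```bash
python3 st.py
```

```text
t 11.6 pos [0.5756 0.0746 0.0784] F [-0.31  0.22 -0.31] T [ 0.04  0.02 -0.01] w 0.0493
[[0.024, 1.0, 0.001], [1.0, -0.024, 0.0], [0.0, 0.001, -1.0]] q [0.04 0.2  1.7  0.   1.24 0.06]
```

Call:
jog_arm:
  targets:
    - [[0,0,0.001],[0,0,0]]
    - [[0,0,0.001],[0,0,0]]
    - [[0,0,0.001],[0,0,0]]
    - [[0,0,0.0005],[0,0,0]]
    - [[0,0,0],[0,0,0]]
    - [[0,0,0],[0,0,0]]

```text
t: 12.2
tool_pos: [0.5753, 0.0746, 0.0745]
orientation: [-2.248, -2.195, 0.0]
force: [-0.3, -0.4, -0.5]
gripper_width: 0.571
```

```bash
python3 st.py
```

```text
t 12.2 pos [0.5753 0.0746 0.0745] F [-0.28 -0.37 -0.5 ] T [-0.02  0.04  0.03] w 0.0488
[[0.024, 1.0, -0.0], [1.0, -0.024, -0.0], [-0.0, -0.0, -1.0]] q [ 0.04  0.21  1.7  -0.    1.24  0.06]
```

Call:
jog_arm:
  targets:
    - [[0,0,0.0005],[0,0,0]]
    - [[0,0,0.0005],[0,0,0]]
    - [[0,0,0],[0,0,0]]
    - [[0,0,0],[0,0,0]]

```text
t: 12.6
tool_pos: [0.5755, 0.0746, 0.0744]
orientation: [2.248, 2.195, 0.0]
force: [-4.3, -0.7, 7.6]
gripper_width: 0.568
```

Call:
jog_arm:
  targets:
    - [[0,0,0],[0,0,0]]
    - [[0,0,0],[0,0,0]]
    - [[0,0,0],[0,0,0]]
    - [[0,0,0],[0,0,0]]
    - [[0,0,0],[0,0,0]]
    - [[0,0,0],[0,0,0]]
    - [[0,0,0],[0,0,0]]
    - [[0,0,0],[0,0,0]]
    - [[0,0,0],[0,0,0]]
    - [[0,0,0],[0,0,0]]
  grip: 0.08

```text
t: 13.6
tool_pos: [0.5754, 0.0746, 0.0735]
orientation: [-2.248, -2.195, 0.0]
force: [-0.3, 0.0, -0.9]
gripper_width: 0.937
```

```bash
python3 st.py;python3 pic.py f 100,220,240,400 140,250,230,380
```

```text
t 13.6 pos [0.5754 0.0746 0.0735] F [-0.3   0.01 -0.9 ] T [ 0.03  0.04 -0.03] w 0.08
[[0.024, 1.0, -0.0], [1.0, -0.024, -0.0], [-0.0, -0.0, -1.0]] q [ 0.04  0.21  1.7  -0.    1.23  0.06]
side 4.833333333333333
top 5.2
```

View pics/f_side.png

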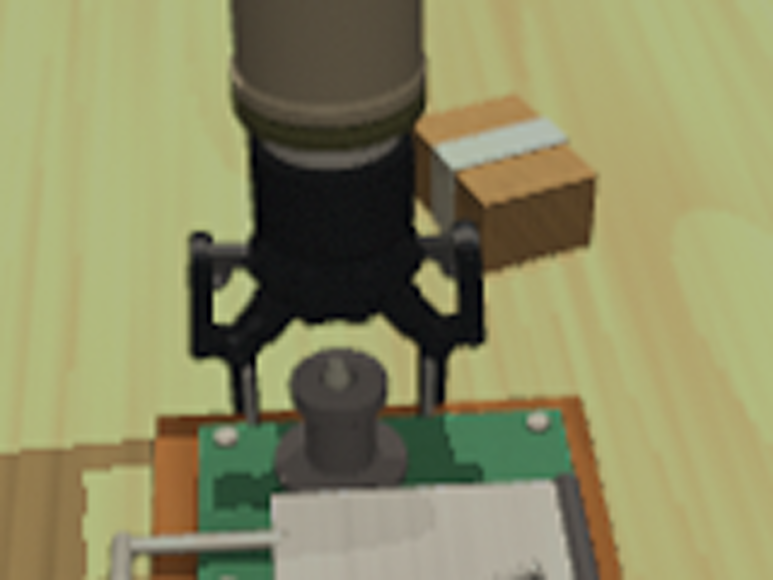

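Call:
jog_arm:
  targets:
    - [[0,0,-0.01],[0,0,0]]
    - [[0,0,-0.02],[0,0,0]]
    - [[0,0,-0.02],[0,0,0]]
    - [[0,0,-0.02],[0,0,0]]
    - [[0,0,-0.02],[0,0,0]]
    - [[0,0,-0.02],[0,0,0]]
    - [[0,0,-0.01],[0,0,0]]
    - [[-0.014,-0.008,0],[0,0,0]]
    - [[-0.014,-0.008,0],[0,0,0]]
    - [[-0.014,-0.008,0],[0,0,0]]
    - [[-0.014,-0.008,0],[0,0,0]]
    - [[-0.014,-0.008,0],[0,0,0]]
    - [[-0.014,-0.008,0],[0,0,0]]
    - [[-0.014,-0.008,0],[0,0,0]]
    - [[-0.014,-0.009,0],[0,0,0]]
    - [[-0.014,-0.009,0],[0,0,0]]
    - [[-0.014,-0.009,0],[0,0,0]]
    - [[-0.014,-0.009,0],[0,0,0]]
    - [[-0.014,-0.009,0],[0,0,0]]
    - [[0,0,0],[0,0,0]]
  grip: 0.08

```text
t: 15.7
tool_pos: [0.4693, -0.0927, 0.1936]
orientation: [2.25, 2.192, -0.001]
force: [0.2, -0.1, 0.1]
gripper_width: 0.933
```

Call:
jog_arm:
  targets:
    - [[0,0,0],[0,0,0]]
    - [[0,0,0],[0,0,0]]
    - [[0,0,0],[0,0,0]]
    - [[0,0,0],[0,0,0]]
    - [[0,0,0],[0,0,0]]
  grip: 0.05

```text
t: 16.2
tool_pos: [0.4705, -0.0906, 0.1934]
orientation: [-2.247, -2.195, 0.0]
force: [-0.1, -0.4, -0.6]
gripper_width: 0.585
```

```bash
python3 st.py .4702 -.0913 .097;python3 pic.py g 130,300,220,420 140,250,230,400
```

```text
t 16.2 pos [ 0.4705 -0.0906  0.1934] F [-0.07 -0.43 -0.56] T [-0.01 -0.    0.02] w 0.05
[[0.023, 1.0, -0.0], [1.0, -0.023, 0.0], [0.0, -0.0, -1.0]] q [-0.3  -0.18  1.86  0.    1.46 -0.27]
tool shift [-0.0007 -0.0003  0.0964]
side 3.411764705882353
top 4.588235294117647
```

View pics/g_side.png

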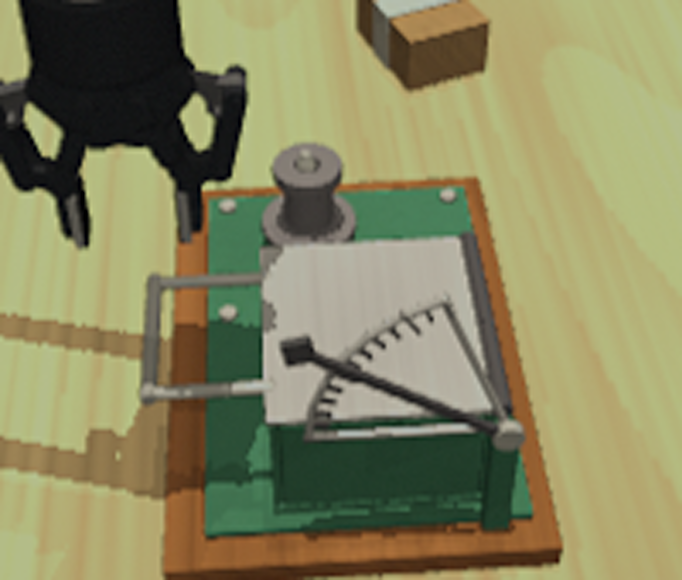

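View pics/g_top.png

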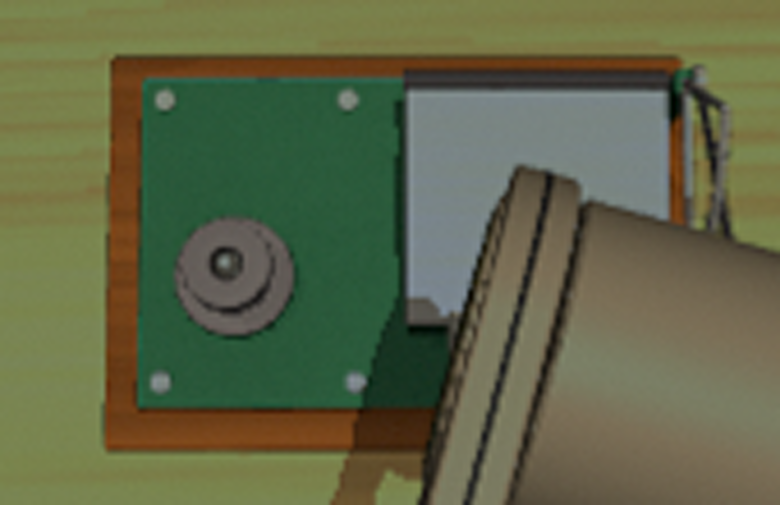

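```bash
python3 - <<'E'
from h import *
import pickle
C=pickle.load(open("g.pkl","rb"))
P=cloud(C["top"])
for r,c in ((200,350),(190,360),(200,380),(210,390),(230,390),(250,340)): print(r,c,P[r,c].round(3))
# pointer in side view + spool z
Q=cloud(C["side"])
f=58/17
def px(u,v): return int(220+(u+.5)/f),int(130+(v+.5)/f)
for u,v in ((296,350),(340,366),(400,390),(450,410),(505,432)):
    c,r=px(u,v); print(Q[r,c].round(3))
E
python3 - <<'E'
E
cp pic.py p2.py; python3 p2.py g2 0,400,0,640 0,400,0,640
```

```text
200 350 [ 0.499 -0.048  0.606]
190 360 [ 0.513 -0.062  0.59 ]
200 380 [ 0.5   -0.084  0.596]
210 390 [ 0.487 -0.094  0.601]
230 390 [ 0.464 -0.092  0.604]
250 340 [ 0.444 -0.034  0.611]
[ 0.553 -0.186  0.2  ]
[ 0.576 -0.185  0.184]
[ 0.608 -0.185  0.161]
[ 0.636 -0.185  0.142]
[ 0.667 -0.188  0.125]
side 1.21875
top 1.21875
```

View pics/g2_side.png

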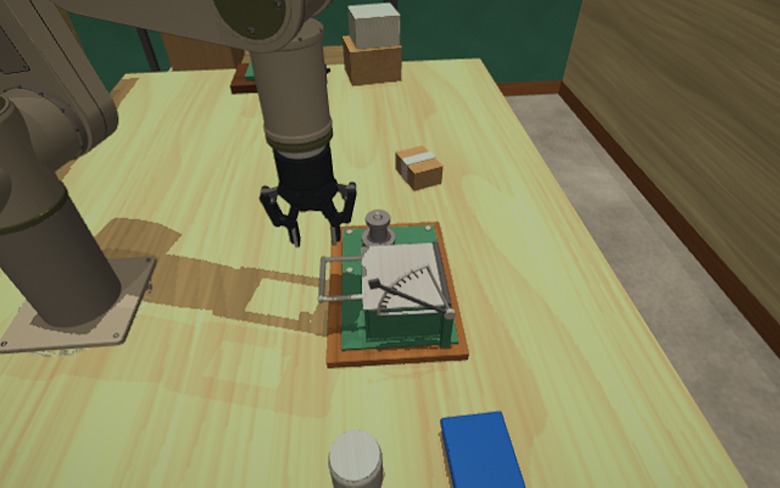

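```bash
cat > ang.py <<'E'
from h import *
W=np.array([.592,-.0192,-.0243])
def wl(X,p=W):
    c_,s_=np.cos(p[2]),np.sin(p[2]); X=np.atleast_2d(X)
    return np.c_[p[0]+c_*X[:,0]-s_*X[:,1],p[1]+s_*X[:,0]+c_*X[:,1],X[:,2]]
def needle(th,y,ds): return wl([(.08-d*np.cos(th),y,.116+d*np.sin(th)) for d in ds])
E
python3 - <<'E'
from ang import *
import pickle
C=pickle.load(open("g.pkl","rb")); f=58/17
P=lambda u,v:np.array([220+(u+.5)/f-.5,130+(v+.5)/f-.5])
for th in (.5,.55,.6,.65,.7):
    q=proj(C["side"],needle(th,-.165,[0,.03,.075,.12,.149])); z=((q-[220-.5,130-.5])*f)
    print(th,z.round(0).tolist(), "ang",round(np.arctan2(z[-1,1]-z[1,1],z[-1,0]-z[1,0]),3))
print("obs dir",np.arctan2(350-415,296-462), np.arctan2(366-410,340-450))
# fit to needle pixels: dark pixels
im=C["side"]["img"].astype(int).sum(2)
E
python3 - <<'E'
import cv2,pickle
C=pickle.load(open("g.pkl","rb"))
cv2.imwrite("pics/ptr_s.png",cv2.resize(C["side"]["img"][205:285,290,None,::-1] if 0 else C["side"]["img"][205:285,290:380,::-1],None,fx=7,fy=7,interpolation=cv2.INTER_NEAREST))
cv2.imwrite("pics/ptr_t.png",cv2.resize(C["top"]["img"][145:205,365:405,::-1],None,fx=9,fy=9,interpolation=cv2.INTER_NEAREST))
E
```

```text
0.5 [[507.0, 438.0], [461.0, 424.0], [389.0, 402.0], [314.0, 379.0], [264.0, 364.0]] ang -2.844
0.55 [[507.0, 438.0], [463.0, 423.0], [393.0, 398.0], [320.0, 372.0], [271.0, 355.0]] ang -2.802
0.6 [[507.0, 438.0], [464.0, 421.0], [397.0, 394.0], [326.0, 365.0], [278.0, 346.0]] ang -2.758
0.65 [[507.0, 438.0], [466.0, 420.0], [401.0, 390.0], [333.0, 359.0], [286.0, 337.0]] ang -2.712
0.7 [[507.0, 438.0], [468.0, 418.0], [406.0, 386.0], [340.0, 352.0], [295.0, 329.0]] ang -2.664
obs dir -2.768377813919461 -2.761086276477428
```

View pics/ptr_s.png

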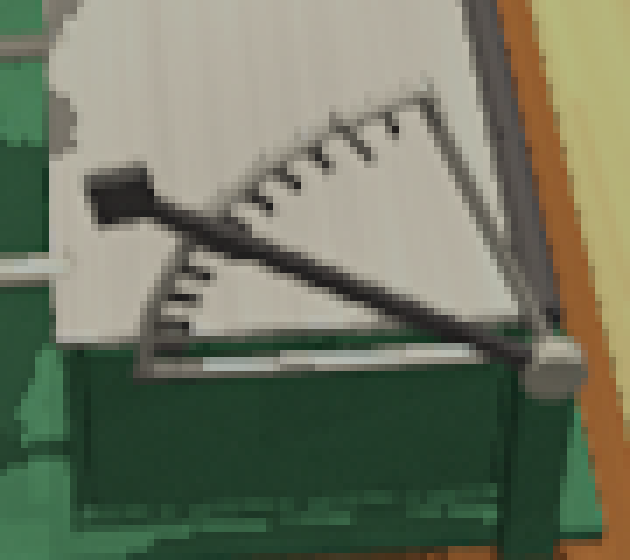

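View pics/ptr_t.png

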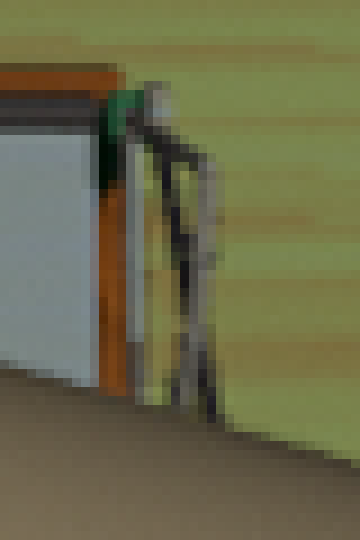

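Call:
jog_arm:
  targets:
    - [[0,0,0.01],[0,0,0]]
    - [[0,0,0.01],[0,0,0]]
    - [[0,0,0.01],[0,0,0]]
    - [[0,0,0.01],[0,0,0]]
    - [[0,0,0.01],[0,0,0]]
    - [[0,0,0.01],[0,0,0]]
    - [[0,0,0.01],[0,0,0]]
    - [[0,0,0.01],[0,0,0]]
    - [[0,0,0.01],[0,0,0]]
    - [[0,0,0.006],[0,0,0]]
    - [[0,0,0],[0,0,0]]
    - [[0,0,0],[0,0,0]]
    - [[0,0,0],[0,0,0]]

```text
t: 17.7
tool_pos: [0.4708, -0.0911, 0.0981]
orientation: [2.247, 2.194, 0.001]
force: [0.5, -0.1, -0.3]
gripper_width: 0.588
```

```bash
python3 st.py .4702 -.0913 .097;python3 pic.py i 150,290,240,400 140,250,230,400
```

```text
t 17.7 pos [ 0.4708 -0.0911  0.0981] F [ 0.55 -0.07 -0.34] T [ 0.02 -0.04 -0.  ] w 0.0502
[[0.024, 1.0, 0.001], [1.0, -0.024, -0.0], [-0.0, 0.001, -1.0]] q [-0.3  -0.09  1.96 -0.    1.27 -0.27]
tool shift [-0.0002 -0.0006  0.0011]
side 4.142857142857143
top 4.588235294117647
```

View pics/i_side.png

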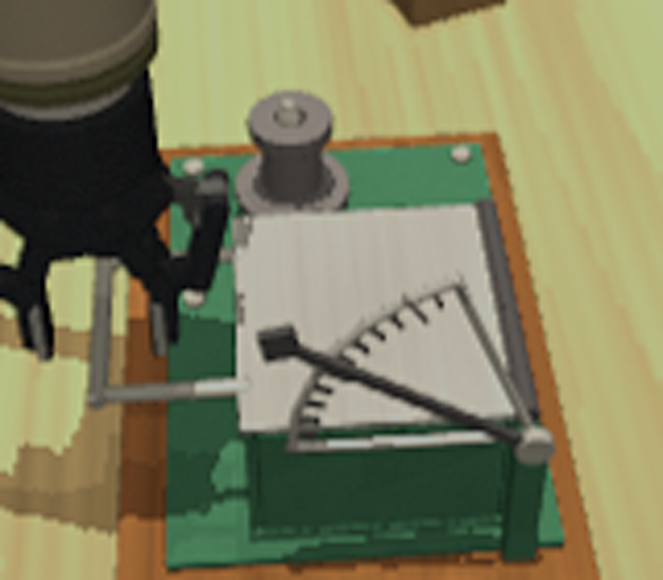

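Call:
jog_arm:
  targets:
    - [[0,0,0],[0,0,0]]
    - [[0,0,0],[0,0,0]]
    - [[0,0,0],[0,0,0]]
    - [[0,0,0],[0,0,0]]
    - [[0,0,0],[0,0,0]]
    - [[0,0,0],[0,0,0]]
    - [[0,0,0],[0,0,0]]
    - [[0,0,0],[0,0,0]]
  grip: 0.0
  force: 40

```text
t: 18.6
tool_pos: [0.471, -0.091, 0.0978]
orientation: [2.247, 2.194, 0.001]
force: [5.1, -0.2, -1.7]
gripper_width: 0.095
```

```bash
python3 st.py .4702 -.0913 .097
python3 - <<'E'
import numpy as np
p=np.array([0,0])
for th in np.arange(0,.64,.0585): print(round(th,3),(.2*(1-np.cos(th))).round(4),(.2*np.sin(th)).round(4))
E
```

```text
t 18.6 pos [ 0.471  -0.091   0.0978] F [ 5.07 -0.22 -1.69] T [ 0.06 -0.83 -0.01] w 0.0081
[[0.024, 1.0, 0.001], [1.0, -0.024, -0.0], [-0.0, 0.001, -1.0]] q [-0.3  -0.09  1.96  0.    1.27 -0.27]
tool shift [-0.0003 -0.0008  0.0008]
0.0 0.0 0.0
0.058 0.0003 0.0117
0.117 0.0014 0.0233
0.176 0.0031 0.0349
0.234 0.0055 0.0464
0.293 0.0085 0.0577
0.351 0.0122 0.0688
0.41 0.0165 0.0796
0.468 0.0215 0.0902
0.527 0.0271 0.1005
0.585 0.0333 0.1104
```

Call:
jog_arm:
  targets:
    - [[0,0,-0.003],[0,0,0]]
    - [[0,0.0003,-0.0087],[0,0,0]]
    - [[0,0.0011,-0.0116],[0,0,0]]
    - [[0,0.0017,-0.0116],[0,0,0]]
    - [[0,0.0024,-0.0115],[0,0,0]]
    - [[0,0,0],[0,0,0]]
    - [[0,0,0],[0,0,0]]
    - [[0,0,0],[0,0,0]]

```text
t: 19.4
tool_pos: [0.476, -0.0911, 0.1432]
orientation: [2.248, 2.194, 0.001]
force: [6.6, -0.3, -3.0]
gripper_width: 0.098
```

```bash
python3 st.py;python3 pic.py j 130,290,230,400 140,250,230,400
```

```text
t 19.4 pos [ 0.476  -0.0911  0.1432] F [ 6.58 -0.32 -2.96] T [-0.07 -1.04 -0.03] w 0.0084
[[0.024, 1.0, 0.001], [1.0, -0.024, -0.0], [-0.0, 0.001, -1.0]] q [-0.29 -0.13  1.91  0.    1.36 -0.27]
side 3.625
top 4.588235294117647
```

View pics/j_side.png

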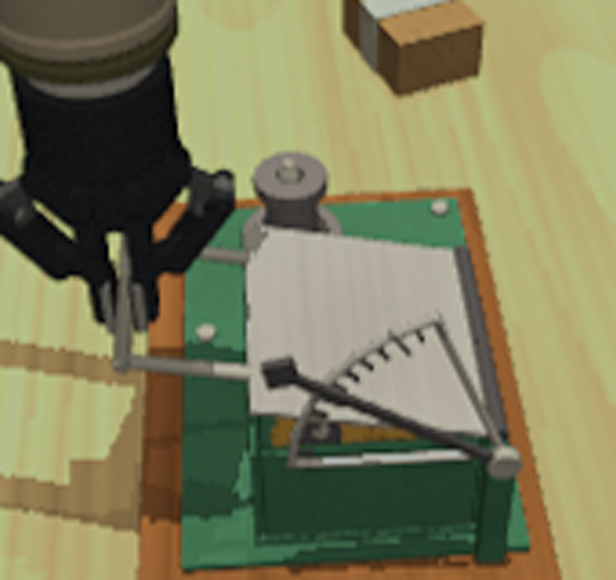

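Call:
jog_arm:
  targets:
    - [[0,0.0035,-0.0113],[0,0,0]]
    - [[0,0.0042,-0.0111],[0,0,0]]
    - [[0,0.0043,-0.0108],[0,0,0]]
    - [[0,0.005,-0.0106],[0,0,0]]
    - [[0,0.0056,-0.0103],[0,0,0]]
    - [[0,0.0062,-0.0099],[0,0,0]]
    - [[0,0,0],[0,0,0]]
    - [[0,0,0],[0,0,0]]
    - [[0,0,0],[0,0,0]]
    - [[0,0,0],[0,0,0]]

```text
t: 20.5
tool_pos: [0.5028, -0.0917, 0.208]
orientation: [-2.246, -2.192, 0.005]
force: [-11.6, 1.1, 5.4]
gripper_width: 0.103
```

```bash
python3 st.py;python3 pic.py k 130,290,230,400 130,250,230,420
```

```text
t 20.5 pos [ 0.5028 -0.0917  0.208 ] F [-11.61   1.1    5.36] T [0.09 1.94 0.05] w 0.0088
[[0.024, 1.0, -0.005], [1.0, -0.024, 0.0], [0.0, -0.005, -1.0]] q [-0.28 -0.1   1.76 -0.    1.48 -0.26]
side 3.625
top 4.105263157894737
```

View pics/k_side.png

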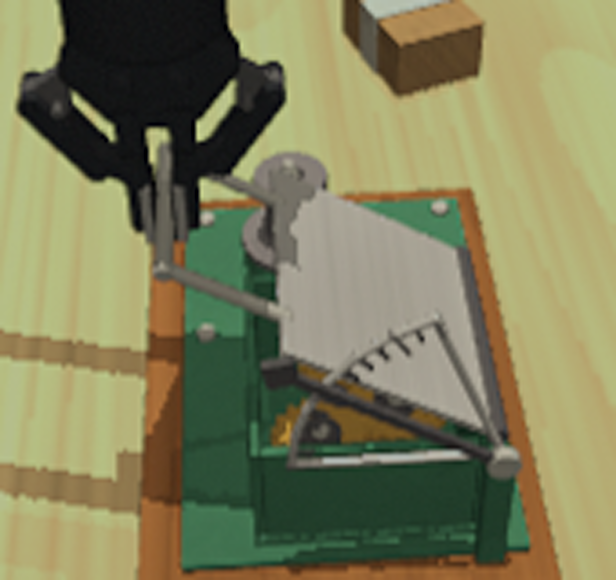

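View pics/k_top.png

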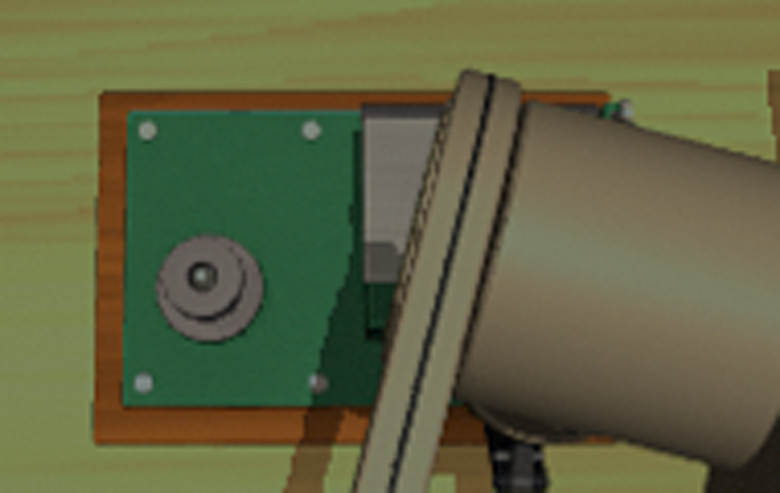

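```bash
python3 - <<'E'
import cv2,pickle
C=pickle.load(open("k.pkl","rb"))
cv2.imwrite("pics/k_z.png",cv2.resize(C["side"]["img"][185:275,268:378,::-1],None,fx=7,fy=6.4/6.4*6.4 if 0 else 6.4,interpolation=cv2.INTER_NEAREST) if 0 else cv2.resize(C["side"]["img"][190:273,268:378,::-1],None,fx=7,fy=7,interpolation=cv2.INTER_NEAREST))
E
python3 - <<'E'
from ang import *
import pickle
C=pickle.load(open("k.pkl","rb")); 
for th in (.5,.55,.6,.65,.7):
    o=[]
    for y,d in ((-.12,[.2,.134]),(-.147,[.134,.02]),(-.165,[.149,.03])):
        z=((proj(C["side"],needle(th,y,d))-[268-.5,190-.5])*7); o+=[z.round(0).tolist(), round((z[1,1]-z[0,1])/(z[1,0]-z[0,0]),3)]
    print(th,*o)
E
```

```text
0.5 [[21.0, 139.0], [253.0, 215.0]] 0.326 [[257.0, 290.0], [632.0, 408.0]] 0.315 [[205.0, 327.0], [610.0, 451.0]] 0.307
0.55 [[38.0, 114.0], [265.0, 199.0]] 0.375 [[269.0, 274.0], [634.0, 406.0]] 0.362 [[219.0, 308.0], [613.0, 447.0]] 0.353
0.6 [[56.0, 88.0], [278.0, 183.0]] 0.427 [[283.0, 258.0], [636.0, 404.0]] 0.413 [[235.0, 290.0], [616.0, 444.0]] 0.403
0.65 [[77.0, 63.0], [293.0, 167.0]] 0.484 [[298.0, 242.0], [639.0, 402.0]] 0.468 [[252.0, 272.0], [620.0, 441.0]] 0.458
0.7 [[100.0, 38.0], [309.0, 152.0]] 0.545 [[314.0, 227.0], [641.0, 400.0]] 0.529 [[270.0, 255.0], [624.0, 438.0]] 0.517
```

View pics/k_z.png

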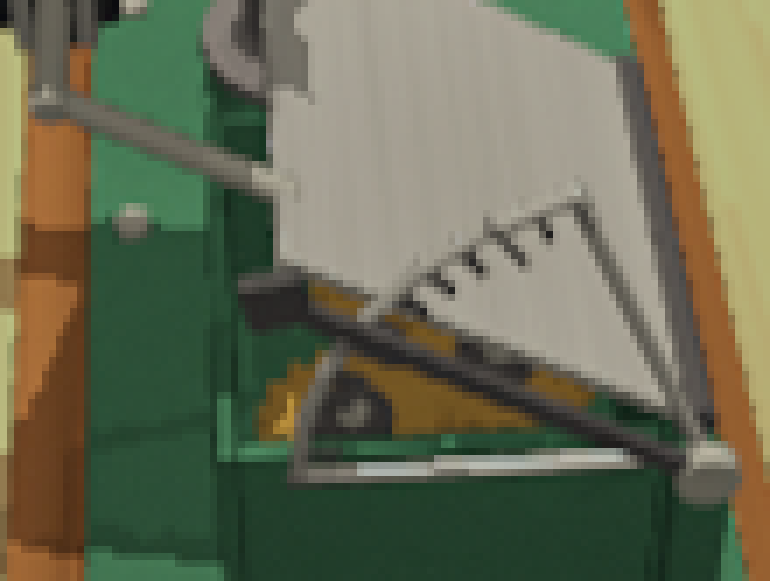

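```bash
cat > plane.py <<'E'
from ang import *
import pickle,sys
def fitp(Q):
    Q=Q[~np.isnan(Q[:,0])]
    for _ in range(4):
        m=Q.mean(0); u,s,v=np.linalg.svd(Q-m,full_matrices=False); n=v[2]*np.sign(v[2][2]); d=(Q-m)@n; Q=Q[abs(d)<2.5*d.std()+1e-5]
    return n,m,d.std(),len(Q)
def flap(c,mask):
    P=cloud(c); n,m,sd,k=fitp(P[mask]); a=np.arctan2(-n[0]*np.cos(W[2])-n[1]*np.sin(W[2]),n[2])
    return a,m.round(3),sd,k
if __name__=="__main__":
    C=pickle.load(open("c0.pkl","rb")); M=np.zeros((400,640),bool); M[210:228,305:340]=1; print("shut side",flap(C["side"],M))
    M[:]=0; M[165:205,325:370]=1; print("shut top",flap(C["top"],M))
    C=pickle.load(open(sys.argv[1]+".pkl","rb")); M=np.zeros((400,640),np.uint8)
    q=np.array([[312,10],[610,70],[640,330],[600,360],[400,250],[310,230]])/7+[268,190]
    cv2.fillPoly(M,[q.astype(np.int32)],1)
    hsv=cv2.cvtColor(C["side"]["img"],cv2.COLOR_RGB2HSV); M=(M>0)&(hsv[...,1]<60)&(hsv[...,2]>110)
    print("now",flap(C["side"],M))
    # pointer
    P=cloud(C["side"]); 
    g=(P@np.array([np.sin(-W[2])*0,0,0]))
    rel=P-wl((0.08,-.165,.116))[0]; c_,s_=np.cos(W[2]),np.sin(W[2])
    x=rel[...,0]*c_+rel[...,1]*s_; y=-rel[...,0]*s_+rel[...,1]*c_; z=rel[...,2]
    dark=C["side"]["img"].max(2)<75
    m=(abs(y)<.012)&(x<-.03)&(x>-.125)&(z>.01)&(z<.11)&dark
    print("needle pts",m.sum()); A=np.c_[-x[m],np.ones(m.sum())]
    w=np.ones(m.sum())
    r=least_squares(lambda p:A@p-z[m],[.6,0],loss="soft_l1",f_scale=.002); print("slope ang",np.arctan(r.x[0]),r.x[1],"via hinge",np.median(np.arctan2(z[m],-x[m])))
E
python3 plane.py k
```

```text
shut side (np.float64(0.07975566155080216), array([ 0.591, -0.081,  0.124]), np.float64(0.008665377995213192), 627)
shut top (np.float64(-0.0008666913722120867), array([ 0.6  , -0.095,  0.119]), np.float64(0.0014486926940006249), 1758)
now (np.float64(-0.5717064586787419), array([ 0.615, -0.098,  0.154]), np.float64(0.0006527255477689583), 1486)
needle pts 273
slope ang 0.5573793643551724 0.0058057649443264345 via hinge 0.6113907221241148
```

Run:
```python
from ang import *
import pickle
for nm in ("c0","g","i","j","k"):
    c=pickle.load(open(nm+".pkl","rb"))["side"]; im=c["img"].max(2).astype(float)
    # for columns, find darkest run near predicted needle
    pts=[]
    q=proj(c,needle(.585,-.165,np.linspace(.03,.128,60)))
    for col in range(int(q[:,0].min())+1,int(q[:,0].max())):
        r0=np.interp(col,q[::-1,0],q[::-1,1]); rr=np.arange(int(r0)-6,int(r0)+7); v=im[rr,col]
        w=np.clip(70-v,0,None)
        if w.sum()>0: pts.append((col,(w*rr).sum()/w.sum()))
    pts=np.array(pts); 
    def res(p,free=True):
        L=proj(c,needle(p[0],-.165,np.linspace(.01,.15,50))); return np.interp(pts[:,0],L[::-1,0],L[::-1,1])+(p[1] if len(p)>1 else 0)-pts[:,1]
    r=least_squares(res,[.58,0],loss="soft_l1",f_scale=.5); r1=least_squares(res,[.58],loss="soft_l1",f_scale=.5)
    print(nm,len(pts),"free",r.x,"through hinge",r1.x)
# flap right edge in k: same with bright/dark transition, and rod
```

```text
c0 44 free [0.62438405 0.8492142 ] through hinge [0.60447351]
g 44 free [0.61743303 0.53304364] through hinge [0.60470837]
i 44 free [0.61488189 0.43765517] through hinge [0.6044309]
j 44 free [0.62155924 0.81738436] through hinge [0.60166641]
k 44 free [ 0.59209123 -0.36252145] through hinge [0.60059025]
```

Call:
jog_arm:
  targets:
    - [[0,0.001,-0.0021],[0,0,0]]
    - [[0,0.0008,-0.0021],[0,0,0]]
    - [[0,0,0],[0,0,0]]
    - [[0,0,0],[0,0,0]]
    - [[0,0,0],[0,0,0]]
    - [[0,0,0],[0,0,0]]

```text
t: 21.2
tool_pos: [0.5054, -0.0917, 0.212]
orientation: [-2.246, -2.193, 0.003]
force: [-7.9, 0.6, 2.1]
gripper_width: 0.095
```

```bash
python3 st.py;python3 pic.py m 130,290,230,400 130,250,230,420; python3 plane.py m | tail -3
python3 - <<'E'
import cv2,pickle
C=pickle.load(open("m.pkl","rb"))
cv2.imwrite("pics/m_z.png",cv2.resize(C["side"]["img"][165:273,263:378,::-1],None,fx=5,fy=5,interpolation=cv2.INTER_CUBIC))
E
```

```text
t 21.2 pos [ 0.5054 -0.0917  0.212 ] F [-7.9   0.64  2.1 ] T [-0.02  1.26 -0.02] w 0.0081
[[0.024, 1.0, -0.003], [1.0, -0.024, 0.0], [0.0, -0.003, -1.0]] q [-0.28 -0.09  1.75 -0.    1.49 -0.25]
side 3.625
top 4.105263157894737
now (np.float64(-0.5957146111387805), array([ 0.615, -0.1  ,  0.156]), np.float64(0.0006267282926627314), 1467)
needle pts 276
slope ang 0.5585079908904258 0.005630529600683296 via hinge 0.6109653231016823
```

View pics/m_z.png

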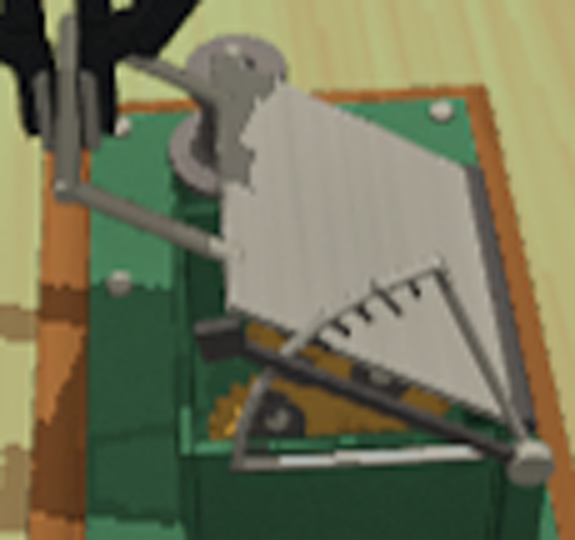

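Run:
```python
from h import *
import pickle
C=pickle.load(open("m.pkl","rb")); P=cloud(C["top"])
M=P[185:215,265:295].reshape(-1,3); T=M[(M[:,2]>.085)&(M[:,2]<.11)]; B=M[(M[:,2]>.045)&(M[:,2]<.062)]
print("top",len(T),np.median(T,0),"flange",len(B),np.median(B[:,2]))
print((T.min(0)+T.max(0))/2)
s=get_state(); print(s["t"],s["qd"].round(3),s["force"])
job_done()
```

```text
top 292 [0.57400599 0.07657305 0.105032  ] flange 222 0.05337414904769263
[0.57369696 0.07564477 0.0991004 ]
21.3 [ 0.     0.    -0.001 -0.001 -0.001  0.001] [-6.58024852 -0.76608286  1.9551311 ]
the job is handed in; nothing more can be done
```

The spool is home on the spindle and let go, and the gripper is holding the flap up in line with the pointer. I handed the job in at 21.3 s, with the arm still.

- **Spool:** I gripped it by its top flange, lowered it until it pressed on the shoulder (about 8 N), and let go before touching the flap. At the end its top face measured 0.105 m above the bench, as expected when fully home. Its centre was within about 1 mm of the measured spindle axis.
- **Flap:** I took the bar with 40 N and swung the flap up. A plane fitted to the depth picture puts it at 0.596 rad; the gripper's position in the previous pose agreed within about 0.01 rad.
- **Pointer:** My readings of its angle disagreed a little. The image fit gave 0.60 to 0.62 rad and the depth slope gave 0.56 rad, so the flap is within about 0.04 rad by every method (0.08 allowed). In the last picture the flap's edge and the needle look parallel.
- **Side pull:** About 7 N stays on the wrist because the grip sits slightly off the bar's exact arc.
- **Failed check:** A side-camera measurement of the shut flap was spoiled by the quadrant in view, so I ignored it. The top camera read it level.
- **Bystanders:** The arm never went near the pointer, can, carton or parts box, but I did not re-measure them at the end.

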